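# Load lip seals on an indexed slide, lock it at the sensor and start the check

## Task

Get the seal checking slide going: lift the wax block off the slideway and put it in the shallow steel tray, and fit every small lip seal lying on the table over a post of the carriage, one per post, flat down. Pull up the plunger knob, slide the carriage past the middle hole to the far hole beside the sensor head, and let the plunger drop fully home there. Only then flip up the guard on the start box until it stays up, press the start button under it fully down, and leave the guard up; do not disturb the large seal, the tin or the ring gauge.

Things in the scene. Friction and masses are not known exactly. Their poses are not given: they have to be found in the camera images.
- slide_bed: Fixed slide, bed 150 (x) by 360 (y) by 12 mm high, may stand turned; origin under its centre. The carriage slides to its +y, from load end to work end. Rails 20 mm high along both long edges, 104 mm apart inside; end stops 36 mm high; three index holes in the front (-x) rail. Grey sensor head 34 by 110 mm, top 85 mm high, its middle at x +105, y +68 mm of the origin
- carriage (a joint): Travel of the carriage along the bed's +y, m: 0 at the load hole, 0.0575 at the middle hole, 0.115 at the work (far) hole. It is stuck fast while the plunger is in a hole; free, it slides with about 1.5 N friction. Plunger hole play is 1.5 mm either way. The block in its way must be gone first
- plunger (a joint): Pull of the spring plunger, m: 0 fully home in a hole, 0.018 pulled right up. The pin leaves the hole at 0.012; let go between holes it rests on the rail at 0.012 and drops in when over a hole. The spring pulls down with 4 N at 0 and 8 N at 0.018
- plunger_knob (a point): Middle of the black round plunger knob, 24 mm across and 26 mm high, grip from above; it is 63 mm above the table when home, moves straight up when pulled and goes with the carriage. It stands on the front of the carriage, at its load end; under the knob a sleeve 18 mm across rises to 44 mm above the table
- hole_work (a point): Mouth of the work hole (far hole), 115 mm along the bed's +y from the load hole; the knob must stand over it at the end
- carriage_mid (a point): Middle of the carriage's flat top, 28 mm above the table, axes as the bed's. The carriage plate is 98 (x) by 203 (y) mm and reaches from 118 mm on the -y side to 85 mm on the +y side of this point. Beware above: the bench press's lever ball hangs over the table at about x 0.60, y -0.17, 0.42 m up; keep wrists clear of it
- tray_in (a point): Middle of the inner floor of the shallow steel tray, which is 130 (x) by 150 (y) mm, 14 mm high, walls 3 mm, floor 3 mm above the table
- block_mid (a point): Centre of the pale wax block, 76 (its x) by 47 (its y) by 34 mm high, 0.09 to 0.18 kg; it starts lying on the bed in front of the carriage, in the carriage's way, its bottom 12 mm above the table
- start_box: Fixed grey start box 110 (x) by 90 (y) by 50 mm high, origin under its centre; the guard's hinge line runs along its y
- guard (a joint): Angle of the black guard cover over the button, rad: 0 shut, 1.8 fully up, leaning back. It falls shut when let go below about 0.85 and falls open and stays when past about 1.2; light, little friction
- guard_hinge (a point): Point on the guard's hinge axis (along the start box's y), 56 mm above the table, 22 mm to +x of the box's middle; opening lifts the guard's -x edge up and over to +x
- guard_grip (a point): Centre of the upright disc on top of the guard near its -x edge: 24 mm across, 10 mm thick, faces to the box's +y and -y (pinch across the faces; it can turn between the fingers). Shut, it is 50 mm to -x of the hinge axis and 48 mm above it, and moves on the arc with the guard. The guard is 60 by 62 mm, its top 31 mm above the hinge
- start_button (a joint): Travel of the start button, m: 0 up, 0.006 fully down (5 N); it springs back
- start_button_top (a point): Centre of the top face of the round start button, 24 mm across, 72 mm above the table, 30 mm to -x of the hinge axis
- big_seal: Bystander: large black lip seal, 82 mm across, 14 mm high, origin under its centre
- tin: Bystander: paste tin, 68 mm across, 58 mm high, origin under its centre
- ring: Bystander: steel ring gauge, 67 mm across, 16 mm high, origin under its centre
- seal_1_mid (a point): Centre of a small black rubber lip seal (a ring), 47 mm outside, 30 mm inside, 13 mm high; lies flat on the table at the start. None if this one is absent. Grip it across the outside; once seated on a post its centre is 6.5 mm above the carriage's top
- seal_2_mid (a point): Centre of a small black rubber lip seal (a ring), 47 mm outside, 30 mm inside, 13 mm high; lies flat on the table at the start. None if this one is absent. Grip it across the outside; once seated on a post its centre is 6.5 mm above the carriage's top
- seal_3_mid (a point): Centre of a small black rubber lip seal (a ring), 47 mm outside, 30 mm inside, 13 mm high; lies flat on the table at the start. None if this one is absent. Grip it across the outside; once seated on a post its centre is 6.5 mm above the carriage's top
- seal_4_mid (a point): Centre of a small black rubber lip seal (a ring), 47 mm outside, 30 mm inside, 13 mm high; lies flat on the table at the start. None if this one is absent. Grip it across the outside; once seated on a post its centre is 6.5 mm above the carriage's top
- post_1 (a point): Foot of steel post 1 on the carriage's top, 58 mm to -y of the carriage's middle; the post is 23 mm across with a tapered tip, 13 mm high. Neighbouring posts are 58 mm apart, so set seals with the fingers in front of and behind the post (across the bed's x)
- post_2 (a point): Foot of steel post 2 on the carriage's top, at the carriage's middle; the post is 23 mm across with a tapered tip, 13 mm high. Neighbouring posts are 58 mm apart, so set seals with the fingers in front of and behind the post (across the bed's x)
- post_3 (a point): Foot of steel post 3 on the carriage's top, 58 mm to +y of the carriage's middle; the post is 23 mm across with a tapered tip, 13 mm high. Neighbouring posts are 58 mm apart, so set seals with the fingers in front of and behind the post (across the bed's x)
Mind the look-alikes: they are no part of the job. Leave any orange look-alike of the part that bears seal_2_mid alone.

How it is judged:
By the outcome, as a careful person would: the job done as asked, in the order asked, and still so for the second after the job is handed in, with the robot touching nothing.
Of seal_1, seal_2, seal_3, seal_4 only 2 to 3 are there at a start; the rules pass over those that are not, and their reading is None.
At some moment in a run one of seal_1, seal_2, seal_3, seal_4, block may be knocked a few centimetres aside while the robot is not near it.
Once in a run the grip may slacken for a moment while it holds something.
It also fails if it takes over 210 s, if anything falls off the work surface, if the arm or the gripper's body presses on something with over 40 N, if the wrist force passes 120 N, or if a joint passes its speed limit or range.

## Robot

A 6-joint arm with a two-finger parallel gripper is mounted at the origin on a cart in front of the work surface, level with it; the furniture and walls round the work are solid. World frame = base frame: x ahead of the robot, y to its left, z up, the work surface at z = 0. Lengths are in m, angles in rad, forces in N, time in s.
With the tool pointing down it reaches from about 0.375 to 0.975 m from the base axis. Payload 3.8 kg.
Tool frame: the origin (TCP) lies midway between the tips of the shut fingers; the grasp point (between the pads) lies 19 mm behind it; z points along the fingers, y is the line along which they close (so a half turn about z gives the same grasp; the last joint's range is limited). The gripper opens to 85 mm and grips with 20 to 120 N. Pads are 22 mm wide; open, the fingers measure 114 mm over their backs; the gripper's body (76 mm by 85 mm) begins 54 mm behind the grasp point. The pads swing forward as they close: fully open they stand 13 mm farther back than shut.
Start: joints at [-1.195, 0.264, 1.604, -0, 1.274, -0.037], TCP at [0.271, -0.618, 0.231] pointing down, gripper open.
Joint ranges: [-2.63, 2.63], [-0.94, 2.18], [0.31, 2.57], [-1.31, 4.45], [0, 2.66], [-2.55, 2.55]. Speed limits (rad/s): [2.57, 2.57, 3.14, 3.14, 3.14, 3.14].

## Interface

Orientations are given as a rotation vector (axis times angle).
In Python, from workcell import bot gives the robot as it stands.
- The arm moves only by the tool servo_tool, never from a script. Its argument "series" is a list of rows, each a list of 7 numbers: the shift along the world's x, y, z in units of 0.15 m (1.0 is 0.15 m), then the turn, a rotation vector about the world's x, y, z in units of 180 degrees (1.0 is 180 degrees), then the closure, from 0 (fully open) to 1 (shut). A call has 1 to 20 rows; each row is the pose to reach, as a shift and turn from the pose commanded when the call began, turning the shorter way round; what a row does not reach only later rows make up. A row lasts 1/10 s, in which the tool goes at most 50 mm and 8.59 degrees, less where a joint would pass 70% of its speed; a pose out of reach is approached as far as the arm can. A call with a number of a shift or a turn outside -1 to 1 is refused whole. A call with a gripper value outside its range is refused whole. The fingers move at their own pace and stop on an object; "newtons" is the grip in N (left out, the last holds). Time passes only in rows, so rows that repeat a pose let the fingers close. It gives the time, the measured TCP pose, the force, the opening and the grip force at its end, in the units of the state.
- bot.read_state(): the state, without advancing time (a new reading comes with each control period).
- bot.read_camera(name): name is "scene" or "top" or "wrist"; returns the picture (400x640x3 uint8, red, green, blue); there is no depth.
- bot.camera_info(name): a dict with "vertical_fov" (degrees; the focal length in pixels is half the picture's height over the tangent of half this angle, whatever the lens; pixels are square), "cx", "cy" (the principal point, pixels), "R" (3x3) and "t" (3): a world point X has camera coordinates R X + t. Camera axes: x right, y down, z forward; pixel columns grow to the right and rows downward; lengths in m; the calibration is good to about 2 mm. The wrist camera is an equidistant fisheye: a pixel r from the principal point sees the ray r / f radians off the axis. A picture is of the moment at which its call begins: read the wrist's pose just before it. camera_info takes no time and is no camera call; for the wrist camera it gives the pose at the moment of the call.
- bot.finish_job(): hands the job in; it is judged then, once.
Trained networks look in the newest picture that a camera, given by its name, has taken for a name from the list of things; names that differ only in an ending like _2 or _b are one class to them, and where a whole thing is asked for, a point or a joint stands for the part that bears it (a point fixed in the world has none). Each returns a list of dicts, best first, with "score" (0 to 1); they miss things now and then, are a little off and sometimes report something else, mostly with a low value. They report only what shows in the picture. A call takes as long as a camera call. They do not tell look-alikes from the thing itself.
- bot.recognise(target, camera): "box" ([left, top, right, bottom] as shares, 0 to 1, of the picture: columns of its width, rows of its height, round what is visible of it).
- bot.trace(target, camera): "mask" (400x640 bool, what is visible of it) and "box" ([left, top, right, bottom] as shares, 0 to 1, of the picture: columns of its width, rows of its height, round what is visible of it).
- bot.mark_of(target, camera): "at" ([row, column] as shares, 0 to 1, of the picture: columns of its width, rows of its height: a listed point, or the origin of a listed thing).
The state is a dict: "time": time; "q": joint angles; "joint_vel": joint speeds; "joint_torque": joint torques, N m; "tool_pos": TCP position; "tcp_rot": TCP orientation; "wrist_force": force on the tool from outside, world axes, zero at the start; "torque": the same for the moment, N m; "width": opening from 0.0 (shut) to 1.0 (fully open); "grip_force": force on a finger pad.
Only numpy, scipy, OpenCV 4.12 (cv2) and the standard library are available. Lean on these libraries where they do the work, as an engineer would, in place of code of your own. Each camera call takes 0.05 s, during which the arm holds its last target. There are 200 camera calls.

## Working session

There is one attempt and no reset: what is moved stays moved. The work goes in short steps, Python scripts to look and compute and a tool call to move; the robot and the scene stay as the last step left them, time stands still between calls to the robot, and variables do not carry over. Pictures are saved under pics/ and viewed, at most 15 in all, crops included, and the job is handed in when it is done.

Besides the shell and the picture viewer there is one more tool, called after "Request:" in YAML: its name, and indented under it one key for each argument. servo_tool: Moves the arm, as the interface text tells. Shifts and turns lie within -1 to 1; 1 stands for 0.15 m of shift or 180 degrees of turn. Its arguments: {"type":"object","properties":{"series":{"type":"array","items":{"type":"array","items":{"type":"number"}}},"newtons":{"type":"number"}},"required":["series"]}

```bash
mkdir -p pics; ls; cat > h.py <<'E'
import numpy as np, cv2
from workcell import bot
def ray(cam,px,info=None):
    i=info or bot.camera_info(cam); f=200/np.tan(np.radians(i["vertical_fov"])/2)
    R=np.array(i["R"]);t=np.array(i["t"])
    u=(px[0]-i["cx"])/f; v=(px[1]-i["cy"])/f
    if cam=="wrist":
        r=np.hypot(u,v); d=np.array([u/r*np.sin(r),v/r*np.sin(r),np.cos(r)]) if r>1e-9 else np.array([0,0,1.])
    else: d=np.array([u,v,1.])
    return -R.T@t, R.T@d
def at_z(cam,px,z,info=None):
    o,d=ray(cam,px,info); return o+d*(z-o[2])/d[2]
def proj(cam,X,info=None):
    i=info or bot.camera_info(cam); f=200/np.tan(np.radians(i["vertical_fov"])/2)
    c=np.array(i["R"])@np.array(X)+np.array(i["t"])
    if cam=="wrist":
        s=np.hypot(c[0],c[1]); th=np.arctan2(s,c[2]); return np.array([i["cx"]+f*th*c[0]/s,i["cy"]+f*th*c[1]/s])
    return np.array([i["cx"]+f*c[0]/c[2],i["cy"]+f*c[1]/c[2]])
def save(cam,name):
    im=bot.read_camera(cam); cv2.imwrite(f"pics/{name}.png",im[:,:,::-1]); return im
def marks(name,cam,z,n=4,info=None,lo=0.2):
    out=[]
    for m in bot.mark_of(name,cam)[:n]:
        if m["score"]<lo: continue
        px=(m["at"][1]*640,m["at"][0]*400)
        p=at_z(cam,px,z,info); out.append(p); print(name,cam,round(m["score"],2),np.round(px,0),np.round(p,4))
    return out
E
cat > a.py <<'E'
from h import *
s=bot.read_state(); print({k:np.round(v,3) for k,v in s.items()})
Z=dict(plunger_knob=.063,hole_work=.032,carriage_mid=.028,tray_in=.003,block_mid=.029,guard_hinge=.056,guard_grip=.104,start_box=0,slide_bed=0,seal_1_mid=.0065,post_2=.028,big_seal=0,tin=0,ring=0)
for c in ("top","scene"):
    save(c,c+"0")
    for n,z in Z.items(): marks(n,c,z,5)
E
python3 a.py
```

```text
pics
{'time': np.float64(0.0), 'q': array([-1.195,  0.265,  1.605, -0.   ,  1.274, -0.037]), 'joint_vel': array([-0.002, -0.001, -0.001, -0.   ,  0.001, -0.001]), 'joint_torque': array([ 1.0000e-03, -5.1511e+01, -3.6731e+01,  0.0000e+00,  1.3000e-02,
       -0.0000e+00]), 'tool_pos': array([ 0.271, -0.618,  0.23 ]), 'tcp_rot': array([-3.073e+00, -6.430e-01,  1.000e-03]), 'wrist_force': array([0.116, 0.132, 0.13 ]), 'torque': array([ 0.053, -0.004,  0.039]), 'grip_force': np.float64(0.0), 'width': np.float64(1.0)}
plunger_knob top 0.6 [335. 214.] [ 0.4675 -0.0681  0.063 ]
plunger_knob top 0.38 [256. 247.] [0.3682 0.1592 0.063 ]
hole_work top 0.75 [299. 210.] [0.4846 0.0382 0.032 ]
hole_work top 0.62 [254. 247.] [0.3699 0.1705 0.032 ]
hole_work top 0.53 [335. 215.] [ 0.471  -0.0706  0.032 ]
carriage_mid top 0.68 [299. 215.] [0.4695 0.0385 0.028 ]
carriage_mid top 0.64 [302. 192.] [0.5402 0.0327 0.028 ]
carriage_mid top 0.2 [190. 218.] [0.4519 0.3676 0.028 ]
block_mid top 0.96 [258. 185.] [0.5583 0.1665 0.029 ]
guard_hinge top 0.79 [190. 220.] [0.4442 0.3574 0.056 ]
guard_grip top 0.71 
[... 755 characters left out ...]
0.69 [324. 223.] [0.5232 0.0103 0.028 ]
tray_in scene 0.57 [253. 196.] [0.5766 0.349  0.003 ]
tray_in scene 0.47 [376. 273.] [ 0.4267 -0.2196  0.003 ]
block_mid scene 0.57 [292. 204.] [0.5688 0.1702 0.029 ]
guard_hinge scene 0.47 [289. 255.] [ 0.2998 -0.046   0.056 ]
start_box scene 0.69 [218. 214.] [0.4223 0.3511 0.    ]
slide_bed scene 0.96 [313. 223.] [0.5497 0.0694 0.    ]
post_2 scene 0.94 [324. 221.] [0.5329 0.0178 0.028 ]
post_2 scene 0.92 [310. 217.] [0.5326 0.0695 0.028 ]
post_2 scene 0.68 [338. 223.] [ 0.5475 -0.0216  0.028 ]
big_seal scene 0.59 [470. 262.] [ 0.6171 -0.39    0.    ]
tin scene 0.68 [247. 235.] [0.3794 0.1786 0.    ]
ring scene 0.87 [290. 252.] [0.3821 0.021  0.    ]
```

```bash
python3 - <<'E'
import cv2
a=cv2.imread("pics/top0.png")
cv2.imwrite("pics/t1.png",cv2.resize(a[120:320,120:520],None,fx=2,fy=2,interpolation=2))
a=cv2.imread("pics/scene0.png")
cv2.imwrite("pics/s1.png",cv2.resize(a[150:350,160:560],None,fx=2,fy=2,interpolation=2))
E
```

```text
(no output)
```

View pics/t1.png

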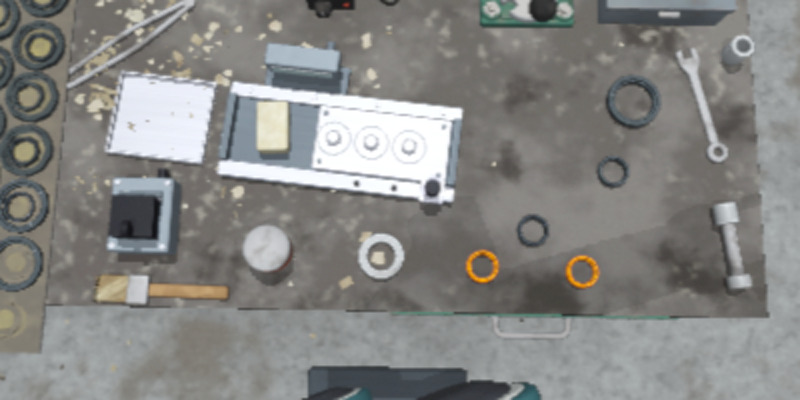

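View pics/s1.png

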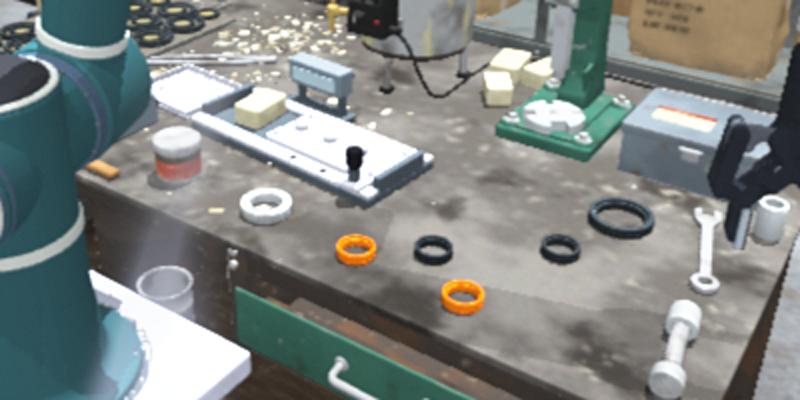

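The crops show two small black seals, at top px (386,235) and (426,205), plus two orange look-alikes at (361,253) and (411,256). The block is at (256,183), the tray at (200,179), the posts at (287,189), (305,191) and (324,194), the knob at (336,214), and the start box at (190,228).

```bash
python3 - <<'E'
from h import *
import cv2
def P(px,z,c="top"): p=at_z(c,px,z); print(c,np.round(px,1),np.round(p,4)); return p
im=cv2.imread("pics/top0.png"); g=cv2.cvtColor(im,cv2.COLOR_BGR2GRAY)
for x,y in [(386,235),(426,205.5)]: P((x,y),.0065)
for x,y in [(287.5,189),(305.5,191.5),(324.5,193.5)]: P((x,y),.041)
# tray corners in crop (rim)
for x,y in [(122,72),(214,82),(203,163),(107,152)]: P((120+x/2,120+y/2),.014)
# bed rail corners, outside top z .020
for x,y in [(232,82),(462,106),(451,203),(219,173)]: P((120+x/2,120+y/2),.02)
for x,y in [(259,103),(288,100),(288,151),(258,154)]: P((120+x/2,120+y/2),.046)
# start box top corners
for x,y in [(110,180),(178,178),(178,252),(106,250)]: P((120+x/2,120+y/2),.05)
P((120+432/2,120+188/2),.076)
for x,y in [(433,250),(561,248)]: P((160+x/2,150+y/2),.0065,"scene")
P((160+355/2,150+153/2),.07,"scene")
i=bot.camera_info("top");print(-np.array(i["R"]).T@i["t"])
E
```

```text
top [386 235] [ 0.4156 -0.2257  0.0065]
top [426.  205.5] [ 0.5092 -0.3499  0.0065]
top [287.5 189. ] [0.5451 0.0754 0.041 ]
top [305.5 191.5] [0.5385 0.0209 0.041 ]
top [324.5 193.5] [ 0.5335 -0.0364  0.041 ]
top [181. 156.] [0.6505 0.4155 0.014 ]
top [227. 161.] [0.6371 0.2703 0.014 ]
top [221.5 201.5] [0.5079 0.2788 0.014 ]
top [173.5 196. ] [0.5222 0.4276 0.014 ]
top [236. 161.] [0.6359 0.2408 0.02  ]
top [351. 173.] [ 0.6044 -0.1174  0.02  ]
top [345.5 221.5] [ 0.4527 -0.1016  0.02  ]
top [229.5 206.5] [0.4918 0.2519 0.02  ]
top [249.5 171.5] [0.596 0.192 0.046]
top [264. 170.] [0.6016 0.1483 0.046 ]
top [264.  195.5] [0.5227 0.1446 0.046 ]
top [249. 197.] [0.5172 0.1893 0.046 ]
top [175. 210.] [0.4728 0.4057 0.05  ]
top [209. 209.] [0.4778 0.3052 0.05  ]
top [209. 246.] [0.3686 0.2972 0.05  ]
top [173. 245.] [0.3694 0.4023 0.05  ]
top [336. 214.] [ 0.466  -0.0706  0.076 ]
scene [376.5 275. ] [ 0.4144 -0.2274  0.0065]
scene [440.5 274. ] [ 0.5098 -0.3527  0.0065]
scene [337.5 226.5] [ 0.4667 -0.075   0.07  ]
[ 0.2807911  -0.03087469  1.22546702]
```

Request:
servo_tool:
  series:
    - [0.3, 0.33, 0, 0, 0, 0.1, 0]
    - [0.8, 0.9, 0, 0, 0, 0.336, 0]
    - [0.8, 0.9, 0, 0, 0, 0.336, 0]
    - [0.8, 0.9, 0, 0, 0, 0.336, 0]
    - [0.8, 0.9, 0, 0, 0, 0.336, 0]
    - [0.8, 0.9, 0, 0, 0, 0.336, 0]
    - [0.8, 0.9, 0, 0, 0, 0.336, 0]
    - [0.8, 0.9, 0, 0, 0, 0.336, 0]
    - [0.8, 0.9, 0, 0, 0, 0.336, 0]

```text
time: 2.4
tool_pos: [0.3908, -0.4833, 0.2313]
tcp_rot: [2.336, 2.101, -0.0]
wrist_force: [0.4, 0.0, -0.3]
width: 0.996
grip_force: 0.0
```

Request:
servo_tool:
  series:
    - [0.3, 0.3, 0, 0, 0, 0, 0]
    - [0.6, 0.6, 0, 0, 0, 0, 0]
    - [0.79, 0.89, -0.2, 0, 0, 0, 0]
    - [0.79, 0.89, -0.2, 0, 0, 0, 0]
    - [0.79, 0.89, -0.2, 0, 0, 0, 0]
    - [0.79, 0.89, -0.2, 0, 0, 0, 0]

```text
time: 3.0
tool_pos: [0.5093, -0.3492, 0.2008]
tcp_rot: [-2.332, -2.104, 0.001]
wrist_force: [1.1, 0.1, 0.3]
width: 1.001
grip_force: 0.0
```

```bash
cat >> h.py <<'E'
from scipy.spatial.transform import Rotation as Ro
def where():
    s=bot.read_state(); R=Ro.from_rotvec(s["tcp_rot"]).as_matrix()
    p=np.array(s["tool_pos"]); a=np.degrees(np.arctan2(R[1,1],R[0,1]))
    print("t",round(float(s["time"]),2),"tcp",np.round(p,4),"close ang",round(a,1),"zax",np.round(R[:,2],3),"F",np.round(s["wrist_force"],1),"w",round(float(s["width"]),3),"g",round(float(s["grip_force"]),1))
    return p,a
def rows(x,y,z,ang=None):
    p,a=where(); d=(np.array([x,y,z])-p)/.15
    t=0 if ang is None else ((ang-a+180)%360-180)/180
    print("-> row",np.round(d,3),"turn",round(t,4))
E
cat > look.py <<'E'
import sys
from h import *
where(); i=bot.camera_info("wrist"); im=save("wrist",sys.argv[1])
for a in sys.argv[2:]:
    n,z=a.split(":"); marks(n,"wrist",float(z),5,i)
E
python3 look.py w1 seal_1_mid:0.0065; python3 - <<'E'
from h import *
for m in bot.trace("seal_1_mid","wrist")[:4]:
    y,x=np.nonzero(m["mask"]); c=((x.min()+x.max())/2,(y.min()+y.max())/2); print(m["score"],c,at_z("wrist",c,.0065))
E
```

```text
t 3.0 tcp [ 0.5093 -0.3492  0.2008] close ang -5.9 zax [-0.001  0.    -1.   ] F [1.1 0.1 0.3] w 1.001 g 0.0
```

View pics/w1.png

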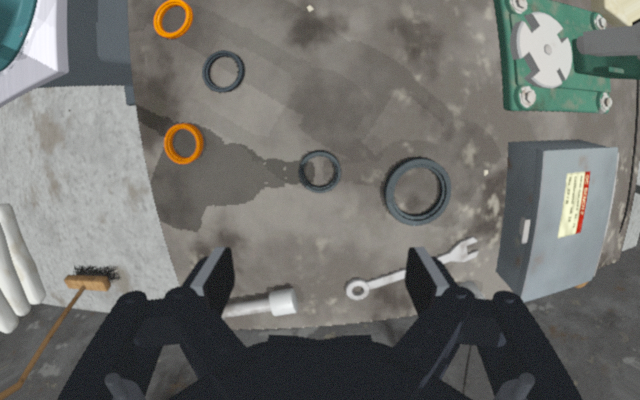

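Wrist view: the two black seals are at px (320,171) and (223,71), with orange rings at (173,18) and (183,144) and the large seal at (417,190).

```bash
cat >> h.py <<'E'
def ring_fit(cam,px,z,info,im,half=34):
    "centre of a dark ring near px, from its dark pixels projected to height z"
    x,y=map(int,px); g=cv2.cvtColor(im,cv2.COLOR_RGB2GRAY)[y-half:y+half,x-half:x+half]
    m=((g<62)*255).astype(np.uint8)
    n,l,st,c=cv2.connectedComponentsWithStats(m)
    k=1+np.argmax(st[1:,4]); cs,_=cv2.findContours((l==k).astype(np.uint8),cv2.RETR_EXTERNAL,cv2.CHAIN_APPROX_NONE)
    pts=max(cs,key=len)[:,0]+[x-half,y-half]
    w=np.array([at_z(cam,p,z,info)[:2] for p in pts]); (cx,cy),r=cv2.minEnclosingCircle((w*1000).astype(np.float32))
    print("ring",np.round([cx,cy],1),"mm r",round(r,1),"n",len(pts)); return cx/1000,cy/1000
E
python3 - <<'E'
from h import *
im=cv2.imread("pics/w1.png")[:,:,::-1].copy(); i=bot.camera_info("wrist")
for p in [(320,171),(223,71)]:
    print(at_z("wrist",p,.0065)); ring_fit("wrist",p,.0065,i,im)
x=at_z("wrist",(320,171),.0065); rows(x[0],x[1],.05)
print(proj("wrist",[.51,-.352,.0065]))
E
```

```text
[ 0.50900837 -0.35381835  0.0065    ]
ring [ 507.  -354.2] mm r 21.7 n 115
[ 0.41512494 -0.22839144  0.0065    ]
ring [ 411.3 -224.7] mm r 18.7 n 112
t 3.15 tcp [ 0.509  -0.3511  0.202 ] close ang -6.0 zax [ 0.001 -0.001 -1.   ] F [0.8 0.  1.2] w 0.997 g 0.0
-> row [-0.    -0.018 -1.014] turn 0
[320.71185573 169.33223739]
```

Request:
servo_tool:
  series:
    - [0, -0.02, -0.3, 0, 0, 0, 0]
    - [0, -0.02, -0.6, 0, 0, 0, 0.15]
    - [0, -0.02, -0.9, 0, 0, 0, 0.15]
    - [0, -0.02, -1, 0, 0, 0, 0.15]
    - [0, -0.02, -1, 0, 0, 0, 0.15]

```text
time: 3.65
tool_pos: [0.5069, -0.3524, 0.0487]
tcp_rot: [-2.33, -2.099, 0.002]
wrist_force: [0.3, 0.3, 0.7]
width: 0.848
grip_force: 0.0
```

Request:
servo_tool:
  series:
    - [0, 0, -0.15, 0, 0, 0, 0.15]
    - [0, 0, -0.27, 0, 0, 0, 0.15]
    - [0, 0, -0.32, 0, 0, 0, 0.15]
    - [0, 0, -0.32, 0, 0, 0, 0.15]
    - [0, 0, -0.32, 0, 0, 0, 0.8]
    - [0, 0, -0.32, 0, 0, 0, 0.8]
    - [0, 0, -0.32, 0, 0, 0, 0.8]
    - [0, 0, -0.32, 0, 0, 0, 0.8]
    - [0, 0, -0.32, 0, 0, 0, 0.8]
    - [0, 0, -0.32, 0, 0, 0, 0.8]
  newtons: 30

```text
time: 4.65
tool_pos: [0.5106, -0.3539, 0.0057]
tcp_rot: [2.33, 2.103, 0.001]
wrist_force: [-1.4, -0.4, 6.3]
width: 0.516
grip_force: 30.1
```

Request:
servo_tool:
  series:
    - [0, 0, 0.15, 0, 0, 0, 0.8]
    - [0, 0, 0.4, 0, 0, 0, 0.8]
    - [-0.2, 0.1, 0.7, 0, 0, 0, 0.8]
    - [-0.4, 0.4, 0.83, 0, 0, 0, 0.8]
    - [-0.6, 0.7, 0.83, 0, 0, 0, 0.8]
    - [-0.6, 1, 0.83, 0, 0, 0, 0.8]
    - [-0.6, 1, 0.83, 0, 0, 0, 0.8]

```text
time: 5.35
tool_pos: [0.4173, -0.199, 0.1283]
tcp_rot: [-2.33, -2.106, -0.002]
wrist_force: [-0.8, 0.1, -0.4]
width: 0.521
grip_force: 30.8
```

Request:
servo_tool:
  series:
    - [0, 0.3, 0, 0, 0, 0, 0.8]
    - [0, 0.6, 0, 0, 0, 0, 0.8]
    - [0.1, 0.9, 0, 0, 0, 0, 0.8]
    - [0.25, 1, 0, 0, 0, 0, 0.8]
    - [0.4, 1, 0, 0, 0, 0, 0.8]
    - [0.4, 1, 0, 0, 0, 0, 0.8]

```text
time: 5.95
tool_pos: [0.4828, -0.0524, 0.1293]
tcp_rot: [2.327, 2.105, 0.004]
wrist_force: [-0.4, -0.2, 0.4]
width: 0.52
grip_force: 30.8
```

```bash
python3 look.py w2 post_1:0.041 carriage_mid:0.028 plunger_knob:0.063 hole_work:0.02; python3 -c "
from h import *
rows(.539,.0205,.034)"
```

```text
t 5.95 tcp [ 0.4828 -0.0524  0.1293] close ang -5.7 zax [ 0.004 -0.001 -1.   ] F [-0.4 -0.2  0.4] w 0.52 g 30.8
post_1 wrist 0.78 [382. 166.] [ 0.5331 -0.0309  0.041 ]
post_1 wrist 0.73 [383.  25.] [0.5429 0.0768 0.041 ]
post_1 wrist 0.71 [386.  96.] [0.5398 0.0226 0.041 ]
carriage_mid wrist 0.8 [386.  96.] [0.5427 0.0219 0.028 ]
carriage_mid wrist 0.24 [302. 233.] [ 0.4641 -0.0856  0.028 ]
plunger_knob wrist 0.86 [304. 234.] [ 0.4691 -0.0708  0.063 ]
plunger_knob wrist 0.65 [433. 391.] [ 0.5895 -0.2909  0.063 ]
hole_work wrist 0.7 [305.  78.] [0.4812 0.0421 0.02  ]
hole_work wrist 0.4 [386.  95.] [0.5445 0.0231 0.02  ]
t 6.2 tcp [ 0.4783 -0.0532  0.1276] close ang -5.9 zax [-0.001  0.    -1.   ] F [ 0.   0.1 -0.5] w 0.513 g 30.8
-> row [ 0.405  0.492 -0.624] turn 0
```

View pics/w2.png

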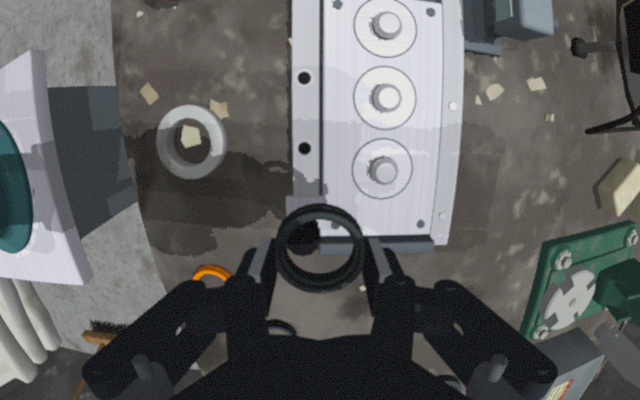

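Request:
servo_tool:
  series:
    - [0.2, 0.25, -0.1, 0, 0, 0, 0.8]
    - [0.39, 0.495, -0.2, 0, 0, 0, 0.8]
    - [0.39, 0.495, -0.36, 0, 0, 0, 0.8]
    - [0.39, 0.495, -0.36, 0, 0, 0, 0.8]
    - [0.39, 0.495, -0.36, 0, 0, 0, 0.8]

```text
time: 6.7
tool_pos: [0.5362, 0.0209, 0.0732]
tcp_rot: [-2.332, -2.103, 0.004]
wrist_force: [0.2, -0.9, 0.4]
width: 0.515
grip_force: 30.8
```

```bash
python3 look.py w3 post_1:0.041 seal_1_mid:0.076;  python3 -c "
from h import *
for _ in range(3): bot.read_camera('wrist'); where()
i=bot.camera_info('wrist')
for p in ([.539,.0215,.041],[.539,.0215,.028],[.539,.0215,.076]): print(proj('wrist',p,i))
im=cv2.imread('pics/w3.png'); cv2.imwrite('pics/w3c.png',cv2.resize(im[100:340,180:480],None,fx=2.5,fy=2.5))"
```

```text
t 6.7 tcp [0.5362 0.0209 0.0732] close ang -5.9 zax [-0.003 -0.    -1.   ] F [ 0.2 -0.9  0.4] w 0.515 g 30.8
post_1 wrist 0.84 [329. 127.] [0.5473 0.0808 0.041 ]
post_1 wrist 0.75 [332. 215.] [0.5444 0.0284 0.041 ]
post_1 wrist 0.72 [329. 290.] [ 0.5372 -0.026   0.041 ]
t 6.9 tcp [0.5383 0.0206 0.0752] close ang -5.9 zax [ 0.002 -0.    -1.   ] F [-0.6 -0.1  0.1] w 0.516 g 30.8
t 6.95 tcp [0.5383 0.0208 0.0751] close ang -5.9 zax [ 0.002 -0.    -1.   ] F [-0.1  0.3  0.9] w 0.521 g 30.8
t 7.0 tcp [0.5383 0.0209 0.075 ] close ang -5.9 zax [ 0.002 -0.    -1.   ] F [-0.1  0.   0.2] w 0.516 g 30.8
[320.94949906 225.50008837]
[320.83666867 217.70416773]
[321.33295544 252.25039787]
```

View pics/w3c.png

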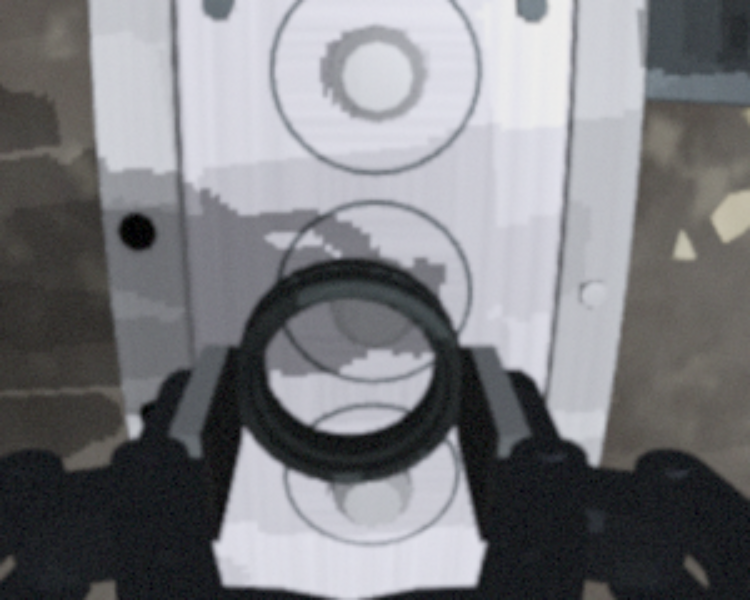

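```bash
python3 -c "
from h import *
i=bot.camera_info('wrist')
for p,z in (((330,216),.028),((328.8,225),.041),((330.4,128.8),.028),((330.8,131),.041),((320.8,247),.077),((234.5,192.5),.02)): print(p,at_z('wrist',p,z,i))
"
```

```text
(330, 216) [0.54508879 0.02205788 0.028     ]
(328.8, 225) [0.54384526 0.02131848 0.041     ]
(330.4, 128.8) [0.55077514 0.07839043 0.028     ]
(330.8, 131) [0.55053077 0.07835746 0.041     ]
(320.8, 247) [0.53908934 0.02506536 0.077     ]
(234.5, 192.5) [0.48207298 0.04245462 0.02      ]
```

Request:
servo_tool:
  series:
    - [0.035, -0.005, -0.07, 0, 0, 0, 0.8]
    - [0.035, -0.005, -0.15, 0, 0, 0, 0.8]
    - [0.035, -0.005, -0.15, 0, 0, 0, 0.8]
    - [0.035, -0.005, -0.15, 0, 0, 0, 0.8]

```text
time: 7.4
tool_pos: [0.542, 0.0207, 0.05]
tcp_rot: [-2.331, -2.104, 0.003]
wrist_force: [0.4, 0.8, -0.3]
width: 0.522
grip_force: 30.8
```

```bash
python3 -c "
from h import *
im=save('wrist','w4'); i=bot.camera_info('wrist'); where()
cv2.imwrite('pics/w4c.png',cv2.resize(im[100:340,180:480,::-1],None,fx=2.5,fy=2.5))"
```

```text
t 7.45 tcp [0.5425 0.0207 0.0506] close ang -5.9 zax [-0.001  0.    -1.   ] F [ 0.4 -0.4  0. ] w 0.519 g 30.8
```

View pics/w4c.png

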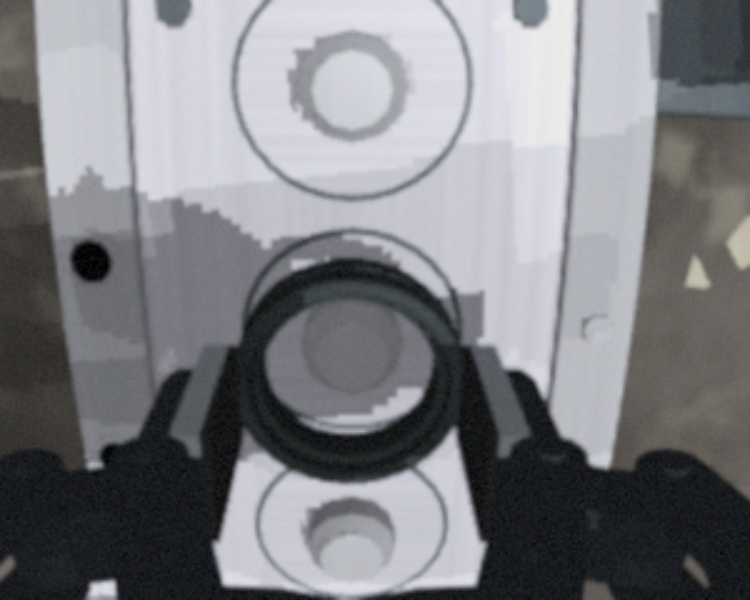

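```bash
python3 -c "
from h import *
i=bot.camera_info('wrist'); where()
print(at_z('wrist',(320.4,238),.041,i), at_z('wrist',(320.5,232),.028,i))
for z in (.049,.052,.056): print(at_z('wrist',(320.8,247.5),z,i),at_z('wrist',(320.8,203.5),z,i),at_z('wrist',(320.8,292),z,i),at_z('wrist',(276,247),z,i),at_z('wrist',(365.,247),z,i))
"
```

```text
t 7.45 tcp [0.5425 0.0207 0.0506] close ang -5.9 zax [-0.001  0.    -1.   ] F [ 0.4 -0.4  0. ] w 0.519 g 30.8
[0.54306912 0.02451445 0.041     ] [0.5428956  0.02219206 0.028     ]
[0.54310051 0.02283806 0.049     ] [0.5455683  0.04688291 0.049     ] [ 0.54021561 -0.00538132  0.049     ] [0.5198667  0.02532152 0.049     ] [0.56604787 0.02054175 0.049     ]
[0.54325297 0.0243764  0.052     ] [0.54566912 0.04791814 0.052     ] [ 0.54042843 -0.00325251  0.052     ] [0.5205053 0.0268079 0.052    ] [0.56572017 0.02212815 0.052     ]
[0.54345624 0.02642753 0.056     ] [0.54580355 0.04929845 0.056     ] [ 5.40712189e-01 -4.14094196e-04  5.60000000e-02] [0.52135677 0.02878975 0.056     ] [0.56528325 0.02424334 0.056     ]
```

Request:
servo_tool:
  series:
    - [0, 0, -0.04, 0, 0, 0, 0.8]
    - [0, 0, -0.07, 0, 0, 0, 0.8]
    - [0, 0, -0.09, 0, 0, 0, 0.8]
    - [0, 0, -0.105, 0, 0, 0, 0.8]
    - [0, 0, -0.105, 0, 0, 0, 0.8]

```text
time: 7.95
tool_pos: [0.5426, 0.0207, 0.0351]
tcp_rot: [-2.332, -2.105, 0.001]
wrist_force: [-0.9, 1.2, -0.3]
width: 0.519
grip_force: 30.8
```

Request:
servo_tool:
  series:
    - [0, 0, 0, 0, 0, 0, 0.3]
    - [0, 0, 0, 0, 0, 0, 0.3]
    - [0, 0, 0, 0, 0, 0, 0.3]
    - [0, 0, 0.1, 0, 0, 0, 0.3]
    - [0, 0, 0.35, 0, 0, 0, 0.3]
    - [0, 0, 0.63, 0, 0, 0, 0.3]
    - [-0.2, 0, 0.63, 0, 0, 0, 0.3]
    - [-0.2, 0, 0.63, 0, 0, 0, 0.3]

```text
time: 8.75
tool_pos: [0.5117, 0.0208, 0.1325]
tcp_rot: [2.331, 2.104, 0.002]
wrist_force: [0.2, -0.7, -0.4]
width: 0.703
grip_force: 0.0
```

```bash
python3 look.py w5 seal_1_mid:0.0345 post_1:0.041
```

```text
t 8.75 tcp [0.5117 0.0208 0.1325] close ang -5.9 zax [ 0.002  0.    -1.   ] F [ 0.2 -0.7 -0.4] w 0.703 g 0.0
seal_1_mid wrist 0.62 [364.   6.] [0.5611 0.1688 0.0345]
seal_1_mid wrist 0.24 [165.  50.] [0.3979 0.159  0.0345]
post_1 wrist 0.88 [355. 185.] [0.5401 0.0285 0.041 ]
post_1 wrist 0.88 [358. 116.] [0.5467 0.0819 0.041 ]
post_1 wrist 0.87 [353. 248.] [ 0.5355 -0.027   0.041 ]
```

View pics/w5.png

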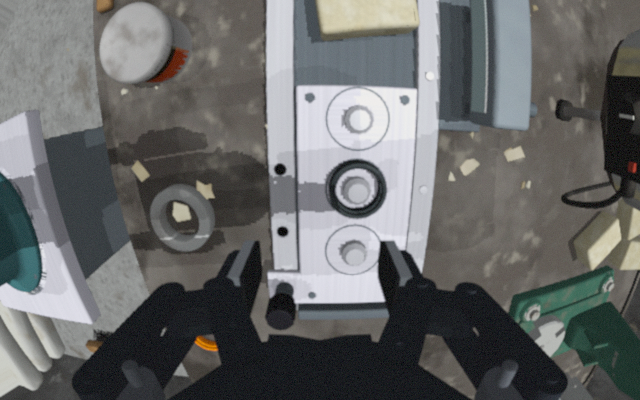

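The seal sits flat on post 2 (px 355,189). Next I'll fetch the second seal.

Request:
servo_tool:
  series:
    - [-0.3, -0.2, 0, 0, 0, 0, 0.15]
    - [-0.6, -0.5, 0, 0, 0, 0, 0.15]
    - [-0.64, -0.8, 0, 0, 0, 0, 0.15]
    - [-0.64, -1, 0, 0, 0, 0, 0.15]
    - [-0.64, -1, 0, 0, 0, 0, 0.15]

```text
time: 9.4
tool_pos: [0.417, -0.1333, 0.1302]
tcp_rot: [2.336, 2.098, -0.001]
wrist_force: [0.6, 0.1, -0.4]
width: 0.855
grip_force: 0.0
```

Request:
servo_tool:
  series:
    - [0, -0.3, 0, 0, 0, 0, 0.15]
    - [0, -0.65, 0, 0, 0, 0, 0.15]
    - [0, -0.65, -0.2, 0, 0, 0, 0.15]
    - [0, -0.65, -0.2, 0, 0, 0, 0.15]
    - [0, -0.65, -0.2, 0, 0, 0, 0.15]

```text
time: 9.9
tool_pos: [0.4165, -0.2258, 0.099]
tcp_rot: [-2.33, -2.102, 0.001]
wrist_force: [0.3, 0.7, 0.8]
width: 0.85
grip_force: 0.0
```

```bash
python3 look.py w6 seal_1_mid:0.0065; python3 - <<'E'
from h import *
im=cv2.imread("pics/w6.png"); i=bot.camera_info("wrist"); where()
e=proj("wrist",[.4145,-.2265,.0065],i); print(e)
print(ring_fit("wrist",e,.0065,i,im[:,:,::-1].copy(),40))
x,y=map(int,e); c=im[y-80:y+80,x-120:x+120]; cv2.imwrite("pics/w6c.png",cv2.resize(c,None,fx=3,fy=3)); print(x-120,y-80)
E
```

```text
t 9.9 tcp [ 0.4165 -0.2258  0.099 ] close ang -5.9 zax [-0.003  0.002 -1.   ] F [0.3 0.7 0.8] w 0.85 g 0.0
t 10.0 tcp [ 0.4177 -0.226   0.1005] close ang -5.8 zax [ 0.  0. -1.] F [-0.4  0.3  0.3] w 0.847 g 0.0
[316.02188098 197.69046589]
ring [ 416.  -227.4] mm r 24.7 n 169
(0.41598843383789064, -0.22743173217773438)
196 117
```

View pics/w6c.png

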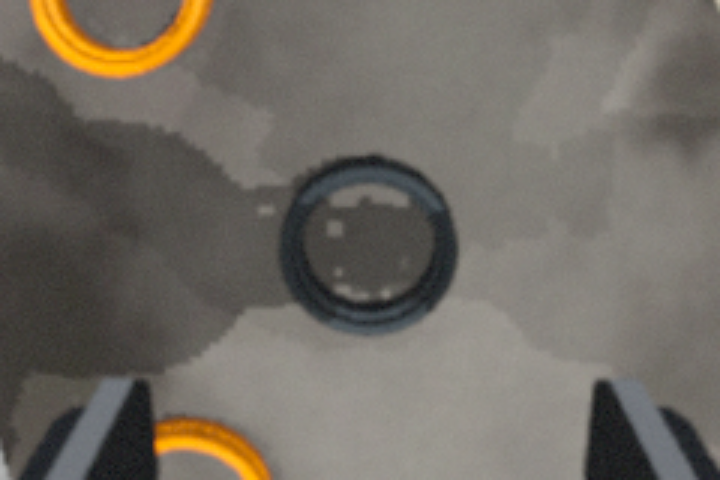

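Request:
servo_tool:
  series:
    - [-0.008, -0.01, -0.3, 0, 0, 0, 0.15]
    - [-0.008, -0.01, -0.52, 0, 0, 0, 0.15]
    - [-0.008, -0.01, -0.6, 0, 0, 0, 0.15]
    - [-0.008, -0.01, -0.635, 0, 0, 0, 0.15]
    - [-0.008, -0.01, -0.635, 0, 0, 0, 0.15]
    - [-0.008, -0.01, -0.635, 0, 0, 0, 0.8]
    - [-0.008, -0.01, -0.635, 0, 0, 0, 0.8]
    - [-0.008, -0.01, -0.635, 0, 0, 0, 0.8]
    - [-0.008, -0.01, -0.635, 0, 0, 0, 0.8]
    - [-0.008, -0.01, -0.635, 0, 0, 0, 0.8]

```text
time: 11.0
tool_pos: [0.4174, -0.2291, 0.0069]
tcp_rot: [2.33, 2.103, 0.002]
wrist_force: [-1.1, 1.5, 5.9]
width: 0.519
grip_force: 29.6
```

Request:
servo_tool:
  series:
    - [0, 0, 0.15, 0, 0, 0, 0.8]
    - [0, 0, 0.45, 0, 0, 0, 0.8]
    - [0, 0.2, 0.8, 0, 0, 0, 0.8]
    - [0, 0.5, 0.83, 0, 0, 0, 0.8]
    - [0, 0.8, 0.83, 0, 0, 0, 0.8]
    - [0, 1, 0.83, 0, 0, 0, 0.8]
    - [0, 1, 0.83, 0, 0, 0, 0.8]

```text
time: 11.7
tool_pos: [0.416, -0.0756, 0.1306]
tcp_rot: [2.327, 2.108, 0.003]
wrist_force: [-0.1, -1.4, 0.0]
width: 0.518
grip_force: 30.7
```

Request:
servo_tool:
  series:
    - [0.3, 0.3, 0, 0, 0, 0, 0.8]
    - [0.6, 0.6, 0, 0, 0, 0, 0.8]
    - [0.88, 0.95, 0, 0, 0, 0, 0.8]
    - [0.88, 0.95, 0, 0, 0, 0, 0.8]
    - [0.88, 0.95, 0, 0, 0, 0, 0.8]

```text
time: 12.2
tool_pos: [0.5523, 0.067, 0.1305]
tcp_rot: [2.327, 2.107, 0.007]
wrist_force: [0.0, 0.1, -0.5]
width: 0.516
grip_force: 30.8
```

```bash
python3 -c "
from h import *
rows(.5484,.0792,.052)"
```

```text
t 12.2 tcp [0.5523 0.067  0.1305] close ang -5.7 zax [ 0.005  0.001 -1.   ] F [ 0.   0.1 -0.5] w 0.516 g 30.8
-> row [-0.026  0.081 -0.524] turn 0
```

Request:
servo_tool:
  series:
    - [-0.005, 0.078, -0.2, 0, 0, 0, 0.8]
    - [-0.005, 0.078, -0.45, 0, 0, 0, 0.8]
    - [-0.005, 0.078, -0.52, 0, 0, 0, 0.8]
    - [-0.005, 0.078, -0.52, 0, 0, 0, 0.8]
    - [-0.005, 0.078, -0.52, 0, 0, 0, 0.8]

```text
time: 12.7
tool_pos: [0.5479, 0.0751, 0.0524]
tcp_rot: [2.333, 2.103, 0.001]
wrist_force: [1.1, -0.3, 0.1]
width: 0.517
grip_force: 30.8
```

```bash
python3 -c "
from h import *
im=save('wrist','w7'); i=bot.camera_info('wrist'); where()
cv2.imwrite('pics/w7c.png',cv2.resize(im[100:340,180:480,::-1],None,fx=2.5,fy=2.5))"
```

```text
t 12.75 tcp [0.5486 0.0753 0.0532] close ang -5.9 zax [ 0.003  0.    -1.   ] F [0.1 0.5 0.7] w 0.519 g 30.8
```

View pics/w7c.png

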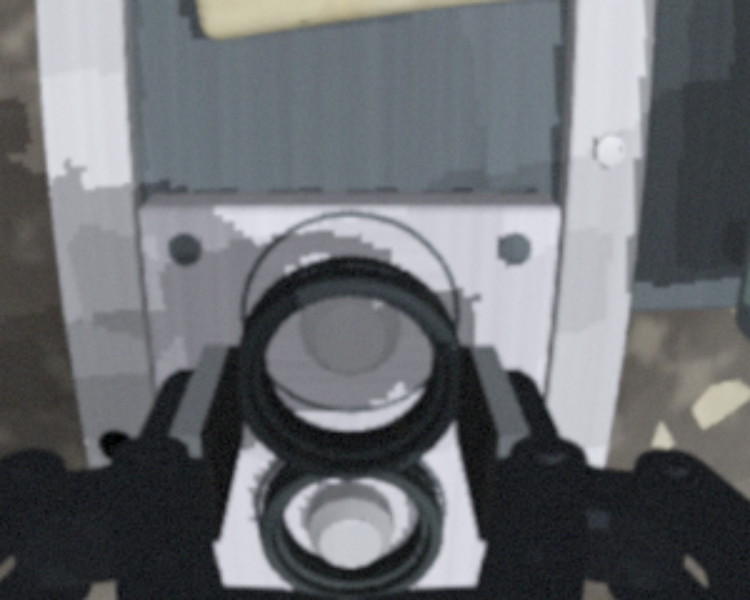

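Request:
servo_tool:
  series:
    - [0, 0.014, 0, 0, 0, 0, 0.8]
    - [0, 0.014, -0.04, 0, 0, 0, 0.8]
    - [0, 0.014, -0.07, 0, 0, 0, 0.8]
    - [0, 0.014, -0.09, 0, 0, 0, 0.8]
    - [0, 0.014, -0.108, 0, 0, 0, 0.8]
    - [0, 0.014, -0.108, 0, 0, 0, 0.8]

```text
time: 13.35
tool_pos: [0.5468, 0.078, 0.0351]
tcp_rot: [-2.332, -2.105, 0.001]
wrist_force: [-0.8, 0.8, 2.3]
width: 0.521
grip_force: 31.1
```

Request:
servo_tool:
  series:
    - [0, 0, 0, 0, 0, 0, 0.3]
    - [0, 0, 0, 0, 0, 0, 0.3]
    - [0, 0, 0, 0, 0, 0, 0.3]
    - [0, 0, 0.1, 0, 0, 0, 0.3]
    - [0, 0, 0.35, 0, 0, 0, 0.3]
    - [0, 0, 0.63, 0, 0, 0, 0.15]
    - [0.05, 0.3, 0.8, 0, 0, -0.05, 0]
    - [0.07, 0.6, 0.8, 0, 0, -0.46, 0]
    - [0.07, 0.6, 0.8, 0, 0, -0.46, 0]
    - [0.07, 0.6, 0.8, 0, 0, -0.46, 0]
    - [0.07, 0.6, 0.8, 0, 0, -0.46, 0]
    - [0.07, 0.6, 0.8, 0, 0, -0.46, 0]
    - [0.07, 0.6, 0.8, 0, 0, -0.46, 0]
    - [0.07, 0.6, 0.8, 0, 0, -0.46, 0]
    - [0.07, 0.6, 0.8, 0, 0, -0.46, 0]
    - [0.07, 0.6, 0.8, 0, 0, -0.46, 0]
    - [0.07, 0.6, 0.8, 0, 0, -0.46, 0]
    - [0.07, 0.6, 0.8, 0, 0, -0.46, 0]

```text
time: 15.15
tool_pos: [0.5578, 0.168, 0.1559]
tcp_rot: [-3.141, -0.04, -0.001]
wrist_force: [-0.1, 0.7, -0.1]
width: 0.999
grip_force: 0.0
```

```bash
python3 look.py w8 block_mid:0.029 tray_in:0.003 post_1:0.041 plunger_knob:0.063 guard_grip:0.104 guard_hinge:0.056; python3 -c "
from h import *
i=bot.camera_info('wrist'); where()
ms=bot.trace('block_mid','wrist')
for m in ms[:2]:
    r=cv2.findContours(m['mask'].astype(np.uint8),0,1)[0]; c=max(r,key=len)[:,0]
    w=np.array([at_z('wrist',p,.046,i)[:2]*1000 for p in c],np.float32); print(m['score'],cv2.minAreaRect(w))
"
```

```text
t 15.15 tcp [0.5578 0.168  0.1559] close ang -88.5 zax [ 0.001  0.    -1.   ] F [-0.1  0.7 -0.1] w 0.999 g 0.0
block_mid wrist 0.94 [317. 180.] [0.5628 0.1702 0.029 ]
tray_in wrist 0.81 [151. 156.] [0.5801 0.3491 0.003 ]
tray_in wrist 0.34 [416. 188.] [0.5502 0.0693 0.003 ]
post_1 wrist 0.9 [509. 209.] [ 0.5425 -0.0251  0.041 ]
post_1 wrist 0.89 [411. 198.] [0.552  0.0859 0.041 ]
post_1 wrist 0.74 [467. 200.] [0.5503 0.0282 0.041 ]
plunger_knob wrist 0.97 [533. 280.] [ 0.4672 -0.0697  0.063 ]
guard_grip wrist 0.31 [465. 200.] [0.5711 0.0643 0.104 ]
guard_hinge wrist 0.55 [140. 287.] [0.4486 0.359  0.056 ]
guard_hinge wrist 0.48 [508. 206.] [ 0.5503 -0.012   0.056 ]
guard_hinge wrist 0.39 [434. 257.] [0.4988 0.0598 0.056 ]
guard_hinge wrist 0.2 [466. 202.] [0.5535 0.0372 0.056 ]
t 15.5 tcp [0.5575 0.168  0.1551] close ang -88.6 zax [-0. -0. -1.] F [ 0.5 -0.4 -0. ] w 0.999 g 0.0
0.79 ((565.5897827148438, 171.02101135253906), (78.88661193847656, 47.39397048950195), 2.751537799835205)
```

View pics/w8.png

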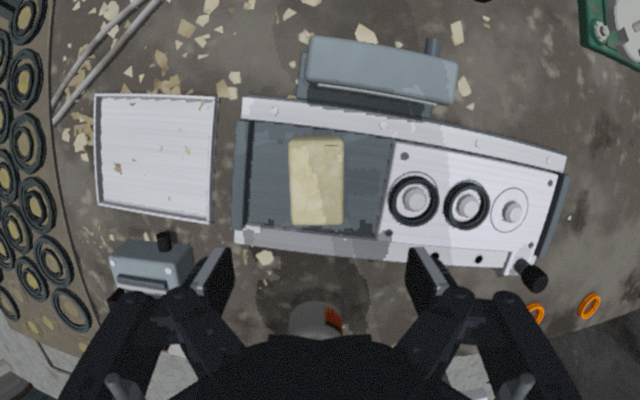

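Request:
servo_tool:
  series:
    - [0.02, 0.013, -0.1, 0, 0, 0, 0.25]
    - [0.02, 0.013, -0.3, 0, 0, 0, 0.25]
    - [0.02, 0.013, -0.55, 0, 0, 0, 0.25]
    - [0.02, 0.013, -0.8, 0, 0, 0, 0.25]
    - [0.02, 0.013, -0.88, 0, 0, 0, 0.25]
    - [0.02, 0.013, -0.88, 0, 0, 0, 0.25]
    - [0.02, 0.013, -0.88, 0, 0, 0, 0.8]
    - [0.02, 0.013, -0.88, 0, 0, 0, 0.8]
    - [0.02, 0.013, -0.88, 0, 0, 0, 0.8]
    - [0.02, 0.013, -0.88, 0, 0, 0, 0.8]
    - [0.02, 0.013, -0.88, 0, 0, 0, 0.8]
  newtons: 40

```text
time: 16.65
tool_pos: [0.5618, 0.1703, 0.0247]
tcp_rot: [-3.141, -0.036, -0.004]
wrist_force: [0.3, 0.3, 5.5]
width: 0.536
grip_force: 42.9
```

Request:
servo_tool:
  series:
    - [0, 0, 0.15, 0, 0, 0, 0.8]
    - [0, 0, 0.4, 0, 0, 0, 0.8]
    - [0, 0.2, 0.5, 0, 0, 0, 0.8]
    - [0.05, 0.5, 0.5, 0, 0, -0.03, 0.8]
    - [0.1, 0.8, 0.5, 0, 0, -0.04, 0.8]
    - [0.1, 1, 0.5, 0, 0, -0.04, 0.8]
    - [0.1, 1, 0.5, 0, 0, -0.04, 0.8]

```text
time: 17.35
tool_pos: [0.5756, 0.324, 0.0984]
tcp_rot: [-3.136, 0.155, -0.002]
wrist_force: [0.3, -0.1, -0.2]
width: 0.538
grip_force: 42.3
```

```bash
python3 look.py w9 tray_in:0.003; python3 -c "
from h import *
rows(.580,.3485,.016)"
```

```text
t 17.35 tcp [0.5756 0.324  0.0984] close ang -95.7 zax [ 0.001  0.002 -1.   ] F [ 0.3 -0.1 -0.2] w 0.538 g 42.3
t 17.45 tcp [0.575  0.3204 0.0977] close ang -95.8 zax [-0.001 -0.001 -1.   ] F [-0.  -0.5 -1. ] w 0.543 g 42.3
-> row [ 0.033  0.187 -0.545] turn 0
```

Request:
servo_tool:
  series:
    - [0.03, 0.187, -0.1, 0, 0, 0, 0.8]
    - [0.03, 0.187, -0.3, 0, 0, 0, 0.8]
    - [0.03, 0.187, -0.45, 0, 0, 0, 0.8]
    - [0.03, 0.187, -0.52, 0, 0, 0, 0.8]
    - [0.03, 0.187, -0.545, 0, 0, 0, 0.8]
    - [0.03, 0.187, -0.545, 0, 0, 0, 0.8]
    - [0.03, 0.187, -0.545, 0, 0, 0, 0.25]
    - [0.03, 0.187, -0.545, 0, 0, 0, 0.25]
    - [0.03, 0.187, -0.545, 0, 0, 0, 0.25]
    - [0.03, 0.187, -0.4, 0, 0, 0, 0.25]
    - [0.03, 0.187, -0.1, 0, 0, 0, 0.25]
    - [0.03, 0, 0.3, 0, 0, 0, 0.25]
    - [-0.1, -0.2, 0.4, 0, 0, 0, 0.25]
    - [-0.1, -0.2, 0.4, 0, 0, 0, 0.25]

```text
time: 18.85
tool_pos: [0.5625, 0.2885, 0.1646]
tcp_rot: [-3.134, 0.163, -0.013]
wrist_force: [1.2, 0.9, -0.2]
width: 0.748
grip_force: 0.0
```

```bash
python3 - <<'E'
from h import *
where()
for n,z in (("block_mid",.02),("tray_in",.003)): marks(n,"wrist",z) if 0 else None
im=save("wrist","w10"); i=bot.camera_info("wrist")
marks("block_mid","wrist",.02,2,i); marks("tray_in","wrist",.003,2,i); marks("guard_grip","wrist",.104,3,i); marks("guard_hinge","wrist",.056,3,i);marks("start_box","wrist",0,3,i)
ms=bot.trace("start_box","wrist")
for m in ms[:2]: print(m["score"],np.round(np.array(m["box"])*[640,400,640,400]))
E
```

```text
t 18.85 tcp [0.5625 0.2885 0.1646] close ang -96.0 zax [ 0.008  0.003 -1.   ] F [ 1.2  0.9 -0.2] w 0.748 g 0.0
block_mid wrist 0.63 [257. 166.] [0.5834 0.3469 0.02  ]
tray_in wrist 0.62 [257. 167.] [0.5791 0.3512 0.003 ]
guard_hinge wrist 0.57 [263. 306.] [0.45   0.3589 0.056 ]
start_box wrist 0.64 [274. 295.] [0.4235 0.3589 0.    ]
0.79 [246. 245. 316. 341.]
```

View pics/w10.png

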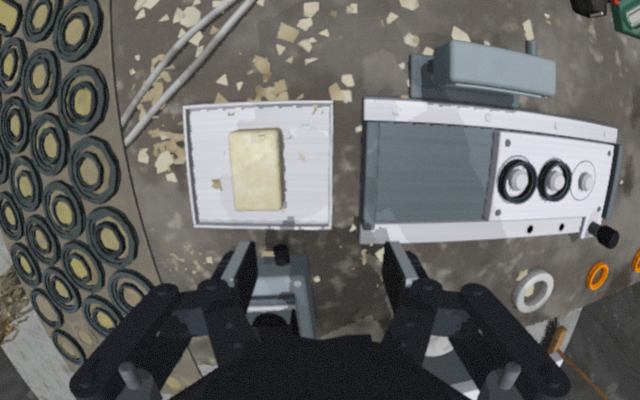

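Request:
servo_tool:
  series:
    - [-0.2, -0.3, 0, 0, 0, 0, 0.3]
    - [-0.3, -0.6, 0, 0, 0, 0, 0.3]
    - [-0.4, -0.9, -0.1, 0, 0, 0, 0.3]
    - [-0.5, -1, -0.1, 0, 0, 0, 0.3]
    - [-0.5, -1, -0.1, 0, 0, 0, 0.3]

```text
time: 19.7
tool_pos: [0.4827, 0.138, 0.1408]
tcp_rot: [3.136, -0.164, -0.008]
wrist_force: [0.3, 0.3, 0.3]
width: 0.7
grip_force: 0.0
```

Request:
servo_tool:
  series:
    - [-0.1, -0.3, 0, 0, 0, 0, 0.3]
    - [-0.14, -0.6, 0, 0, 0, 0, 0.3]
    - [-0.14, -0.9, -0.1, 0, 0, 0, 0.3]
    - [-0.14, -1, -0.2, 0, 0, 0, 0.3]
    - [-0.14, -1, -0.2, 0, 0, 0, 0.3]
    - [-0.14, -1, -0.2, 0, 0, 0, 0.3]

```text
time: 20.3
tool_pos: [0.4651, -0.0094, 0.1127]
tcp_rot: [-3.137, 0.161, 0.002]
wrist_force: [0.0, -0.2, 0.1]
width: 0.7
grip_force: 0.0
```

Request:
servo_tool:
  series:
    - [0, -0.2, 0, 0, 0, 0, 0.3]
    - [0, -0.39, 0, 0, 0, 0, 0.3]
    - [0, -0.39, 0, 0, 0, 0, 0.3]
    - [0, -0.39, 0, 0, 0, 0, 0.3]

```text
time: 20.7
tool_pos: [0.4658, -0.0677, 0.1138]
tcp_rot: [-3.137, 0.161, -0.002]
wrist_force: [0.1, -0.5, -0.3]
width: 0.699
grip_force: 0.0
```

```bash
python3 - <<'E'
from h import *
im=save("wrist","w11"); where(); i=bot.camera_info("wrist")
marks("plunger_knob","wrist",.063,2,i);marks("hole_work","wrist",.02,3,i);marks("post_1","wrist",.041,3,i)
for m in bot.trace("plunger_knob","wrist")[:1]:
    y,x=np.nonzero(m["mask"]); print(m["score"],x.min(),x.max(),y.min(),y.max())
    g=cv2.cvtColor(im,cv2.COLOR_RGB2GRAY)
cv2.imwrite("pics/w11c.png",cv2.resize(im[120:320,190:450,::-1],None,fx=3,fy=3))
E
```

```text
t 20.75 tcp [ 0.4654 -0.0674  0.1136] close ang -95.8 zax [ 0.001  0.001 -1.   ] F [0.1 0.6 0.7] w 0.701 g 0.0
plunger_knob wrist 0.89 [324. 210.] [ 0.4697 -0.0709  0.063 ]
hole_work wrist 0.73 [189. 193.] [0.4802 0.0417 0.02  ]
post_1 wrist 0.79 [194. 114.] [0.5438 0.0154 0.041 ]
post_1 wrist 0.78 [133. 121.] [0.5489 0.0702 0.041 ]
post_1 wrist 0.67 [265. 113.] [ 0.5367 -0.0368  0.041 ]
0.63 108 349 47 235
```

View pics/w11c.png

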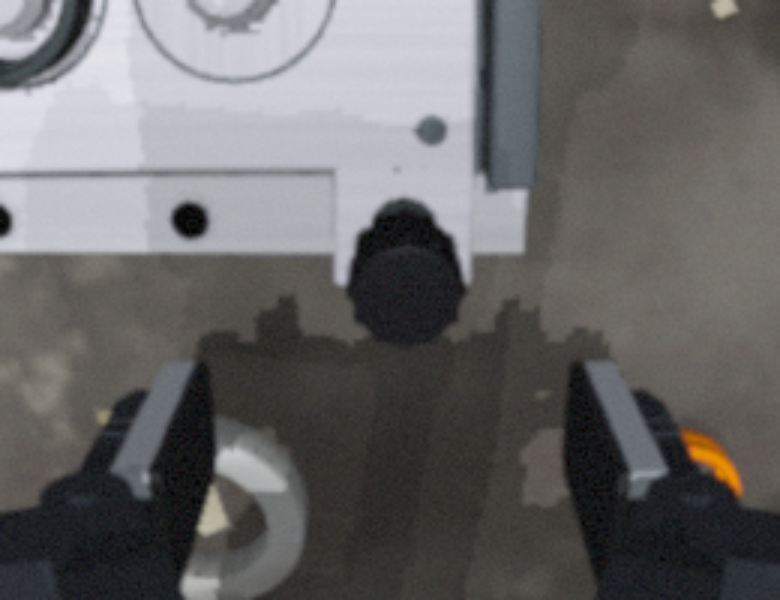

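```bash
python3 -c "
from h import *
print(at_z('wrist',(325.3,216.7),.076)); rows(.469,-.071,.047,-95.8)"
```

```text
[ 0.46946908 -0.07176239  0.076     ]
t 20.95 tcp [ 0.4647 -0.0675  0.1132] close ang -95.8 zax [ 0.  0. -1.] F [ 0.5 -0.8  0. ] w 0.699 g 0.0
-> row [ 0.028 -0.023 -0.441] turn -0.0001
```

Request:
servo_tool:
  series:
    - [0.028, -0.025, -0.05, 0, 0, 0, 0.4]
    - [0.028, -0.025, -0.25, 0, 0, 0, 0.4]
    - [0.028, -0.025, -0.38, 0, 0, 0, 0.4]
    - [0.028, -0.025, -0.44, 0, 0, 0, 0.4]
    - [0.028, -0.025, -0.44, 0, 0, 0, 0.4]
    - [0.028, -0.025, -0.44, 0, 0, 0, 0.9]
    - [0.028, -0.025, -0.44, 0, 0, 0, 0.9]
    - [0.028, -0.025, -0.44, 0, 0, 0, 0.9]
    - [0.028, -0.025, -0.44, 0, 0, 0, 0.9]
    - [0.028, -0.025, -0.44, 0, 0, 0, 0.9]
    - [0.028, -0.025, -0.44, 0, 0, 0, 0.9]
  newtons: 60

```text
time: 22.05
tool_pos: [0.47, -0.0719, 0.0484]
tcp_rot: [-3.137, 0.161, -0.004]
wrist_force: [0.6, 5.5, 5.9]
width: 0.263
grip_force: 59.2
```

Request:
servo_tool:
  series:
    - [0, 0, 0.03, 0, 0, 0, 0.9]
    - [0, 0, 0.06, 0, 0, 0, 0.9]
    - [0, 0, 0.09, 0, 0, 0, 0.9]
    - [0, 0, 0.105, 0, 0, 0, 0.9]
    - [0, 0, 0.105, 0, 0, 0, 0.9]
    - [0, 0, 0.105, 0, 0, 0, 0.9]

```text
time: 22.65
tool_pos: [0.4698, -0.0719, 0.0625]
tcp_rot: [-3.137, 0.161, -0.004]
wrist_force: [5.5, 4.0, -7.4]
width: 0.258
grip_force: 59.0
```

Request:
servo_tool:
  series:
    - [0.004, 0.04, 0, 0, 0, 0, 0.9]
    - [0.012, 0.12, 0, 0, 0, 0, 0.9]
    - [0.022, 0.22, 0, 0, 0, 0, 0.9]
    - [0.032, 0.32, 0, 0, 0, 0, 0.9]
    - [0.041, 0.42, 0, 0, 0, 0, 0.9]
    - [0.051, 0.52, 0, 0, 0, 0, 0.9]
    - [0.06, 0.62, 0, 0, 0, 0, 0.9]
    - [0.068, 0.7, 0, 0, 0, 0, 0.9]
    - [0.074, 0.755, 0, 0, 0, 0, 0.9]
    - [0.074, 0.76, 0, 0, 0, 0, 0.9]
    - [0.074, 0.76, 0, 0, 0, 0, 0.9]
    - [0.074, 0.76, 0, 0, 0, 0, 0.9]

```text
time: 23.85
tool_pos: [0.4814, 0.0417, 0.0628]
tcp_rot: [3.137, -0.16, 0.006]
wrist_force: [5.6, 1.0, -7.5]
width: 0.255
grip_force: 59.4
```

Request:
servo_tool:
  series:
    - [0, 0, -0.03, 0, 0, 0, 0.9]
    - [0, 0, -0.03, 0, 0, 0, 0.9]

```text
time: 24.05
tool_pos: [0.4814, 0.0416, 0.058]
tcp_rot: [3.137, -0.16, 0.006]
wrist_force: [6.7, -0.3, -5.7]
width: 0.258
grip_force: 59.5
```

Request:
servo_tool:
  series:
    - [0, 0, -0.02, 0, 0, 0, 0.9]
    - [0, 0, -0.04, 0, 0, 0, 0.9]
    - [0, 0, -0.06, 0, 0, 0, 0.9]
    - [0, 0, -0.07, 0, 0, 0, 0.9]
    - [0, 0, -0.07, 0, 0, 0, 0.9]

```text
time: 24.55
tool_pos: [0.4815, 0.0416, 0.0485]
tcp_rot: [3.137, -0.161, 0.005]
wrist_force: [3.7, 0.1, -1.7]
width: 0.258
grip_force: 60.1
```

Request:
servo_tool:
  series:
    - [0, 0, 0, 0, 0, 0, 0.3]
    - [0, 0, 0, 0, 0, 0, 0.3]
    - [0, 0, 0, 0, 0, 0, 0.3]
    - [0, 0, 0.25, 0, 0, 0, 0.3]
    - [0, 0, 0.55, 0, 0, 0, 0.3]
    - [0, 0, 0.75, 0, 0, 0, 0.3]
    - [-0.2, 0.3, 0.85, 0, 0, 0, 0.3]
    - [-0.4, 0.6, 0.85, 0, 0, 0.044, 0.3]
    - [-0.6, 0.9, 0.85, 0, 0, 0.044, 0.3]
    - [-0.6, 1, 0.85, 0, 0, 0.044, 0.3]
    - [-0.6, 1, 0.85, 0, 0, 0.044, 0.3]

```text
time: 25.65
tool_pos: [0.3881, 0.1939, 0.1753]
tcp_rot: [-3.14, -0.063, 0.001]
wrist_force: [-0.1, -0.6, -0.7]
width: 0.698
grip_force: 0.0
```

Request:
servo_tool:
  series:
    - [0, 0.3, 0, 0, 0, 0, 0.3]
    - [-0.1, 0.6, 0, 0, 0, 0, 0.3]
    - [-0.1, 0.9, 0, 0, 0, 0, 0.3]
    - [-0.1, 1, 0, 0, 0, 0, 0.3]
    - [-0.1, 1, 0, 0, 0, 0, 0.3]
    - [-0.1, 1, 0, 0, 0, 0, 0.3]

```text
time: 26.25
tool_pos: [0.3749, 0.3403, 0.1747]
tcp_rot: [3.139, 0.056, -0.002]
wrist_force: [0.2, 0.1, -0.5]
width: 0.699
grip_force: 0.0
```

```bash
python3 - <<'E'
from h import *
im=save("wrist","w12"); where(); i=bot.camera_info("wrist")
marks("guard_grip","wrist",.104,3,i);marks("guard_hinge","wrist",.056,3,i);marks("start_box","wrist",0,3,i)
c=proj("wrist",[.40,.353,.08],i); print(c)
sc=save("scene","s12"); marks("plunger_knob","scene",.063,2); marks("guard_grip","scene",.104,2); marks("guard_hinge","scene",.056,2)
big=np.zeros((560,800,3),np.uint8)
a=cv2.resize(im[60:340,150:450,::-1],(600,560))
x,y=map(int,proj("scene",[.49,.05,.04])); print(x,y)
b=cv2.resize(sc[y-50:y+50,x-40:x+30,::-1],(200,286)); big[:560,:600]=a; big[:286,600:]=b
x,y=map(int,proj("scene",[.41,.353,.06])); b=cv2.resize(sc[y-35:y+35,x-25:x+25,::-1],(200,274)); big[286:,600:]=b
cv2.imwrite("pics/c12.png",big)
E
```

```text
t 26.3 tcp [0.3749 0.34   0.1748] close ang -88.0 zax [-0.001 -0.002 -1.   ] F [-0.  -0.6  0. ] w 0.7 g 0.0
guard_grip wrist 0.88 [297. 176.] [0.3968 0.3561 0.104 ]
guard_hinge wrist 0.93 [302. 104.] [0.4472 0.3566 0.056 ]
guard_hinge wrist 0.26 [519.  26.] [0.5444 0.1539 0.056 ]
start_box wrist 0.62 [303. 126.] [0.4231 0.3577 0.    ]
[303.58571716 164.90745392]
plunger_knob scene 0.66 [306. 217.] [0.4702 0.033  0.063 ]
guard_grip scene 0.57 [205. 185.] [0.3985 0.3666 0.104 ]
guard_grip scene 0.42 [311. 215.] [ 0.4257 -0.0177  0.104 ]
guard_hinge scene 0.64 [217. 193.] [0.4466 0.375  0.056 ]
306 220
```

View pics/c12.png

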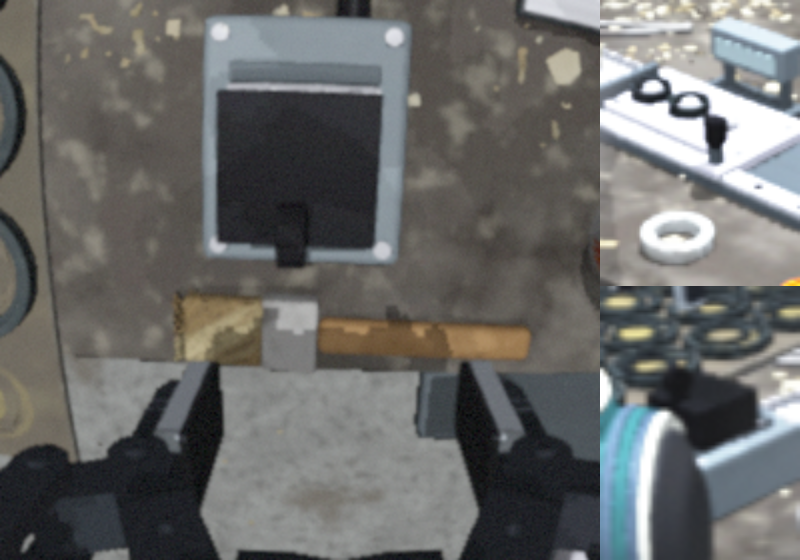

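Request:
servo_tool:
  series:
    - [0.147, 0.105, -0.1, 0, 0, 0, 0.4]
    - [0.147, 0.105, -0.3, 0, 0, 0, 0.5]
    - [0.147, 0.105, -0.45, 0, 0, 0, 0.5]
    - [0.147, 0.105, -0.535, 0, 0, 0, 0.5]
    - [0.147, 0.105, -0.535, 0, 0, 0, 0.5]
    - [0.147, 0.105, -0.535, 0, 0, 0, 0.5]

```text
time: 27.25
tool_pos: [0.3972, 0.3576, 0.0956]
tcp_rot: [-3.141, -0.056, -0.001]
wrist_force: [0.1, 0.5, -0.2]
width: 0.498
grip_force: 0.0
```

Request:
servo_tool:
  series:
    - [0, 0, 0, 0, 0, 0, 1]
    - [0, 0, 0, 0, 0, 0, 1]
    - [0, 0, 0, 0, 0, 0, 1]
    - [0, 0, 0, 0, 0, 0, 1]
    - [0, 0, 0, 0, 0, 0, 1]
    - [0, 0, 0, 0, 0, 0, 1]
  newtons: 25

```text
time: 27.85
tool_pos: [0.3977, 0.358, 0.0965]
tcp_rot: [-3.14, -0.055, -0.003]
wrist_force: [-0.7, -1.0, 7.1]
width: 0.11
grip_force: 26.3
```

Request:
servo_tool:
  series:
    - [0, 0, 0, 0, 0, 0, 0.7]
    - [0, 0, 0, 0, 0, 0, 0.7]
    - [0, 0, 0.04, 0, 0, 0, 0.7]
    - [0, 0, 0.04, 0, 0, 0, 0.7]
    - [0, 0, 0.04, 0, 0, 0, 1]
    - [0, 0, 0.04, 0, 0, 0, 1]
    - [0, 0, 0.04, 0, 0, 0, 1]
    - [0, 0, 0.04, 0, 0, 0, 1]
    - [0, 0, 0.04, 0, 0, 0, 1]

```text
time: 28.75
tool_pos: [0.3971, 0.3578, 0.1014]
tcp_rot: [-3.14, -0.056, -0.0]
wrist_force: [-1.2, 1.7, 2.4]
width: 0.112
grip_force: 28.0
```

Request:
servo_tool:
  series:
    - [0.047, 0.002, 0.043, 0, 0, 0, 1]
    - [0.101, 0.004, 0.079, 0, 0, 0, 1]
    - [0.159, 0.006, 0.108, 0, 0, 0, 1]
    - [0.221, 0.008, 0.128, 0, 0, 0, 1]
    - [0.284, 0.01, 0.139, 0, 0, 0, 1]
    - [0.349, 0.012, 0.142, 0, 0, 0, 1]
    - [0.413, 0.014, 0.135, 0, 0, 0, 1]
    - [0.413, 0.014, 0.135, 0, 0, 0, 1]

```text
time: 29.55
tool_pos: [0.4606, 0.3579, 0.1215]
tcp_rot: [3.138, 0.056, 0.0]
wrist_force: [-1.9, -6.0, 1.1]
width: 0.107
grip_force: 24.7
```

Request:
servo_tool:
  series:
    - [0.063, -0.01, -0.016, 0, 0, 0, 1]
    - [0.123, -0.01, -0.04, 0, 0, 0, 1]
    - [0.179, -0.01, -0.072, 0, 0, 0, 1]
    - [0.217, -0.01, -0.101, 0, 0, 0, 1]
    - [0.217, -0.01, -0.101, 0, 0, 0, 1]

```text
time: 30.05
tool_pos: [0.4952, 0.3578, 0.1074]
tcp_rot: [-3.141, -0.057, -0.008]
wrist_force: [1.1, -4.4, 5.3]
width: 0.11
grip_force: 24.5
```

Request:
servo_tool:
  series:
    - [0, 0, 0, 0, 0, 0, 0.7]
    - [0, 0, 0, 0, 0, 0, 0.7]
    - [0, 0, 0, 0, 0, 0, 0.7]
    - [0, 0, 0.2, 0, 0, 0, 0.7]
    - [0, 0, 0.45, 0, 0, 0, 0.7]
    - [-0.2, 0, 0.45, 0, 0, 0, 1]
    - [-0.5, 0, 0.45, 0, 0, 0, 1]
    - [-0.8, -0.08, 0.45, 0, 0, 0, 1]
    - [-0.8, -0.08, 0.45, 0, 0, 0, 1]
    - [-0.8, -0.08, 0.45, 0, 0, 0, 1]

```text
time: 31.05
tool_pos: [0.3705, 0.3461, 0.1736]
tcp_rot: [-3.141, -0.059, -0.001]
wrist_force: [0.4, 0.8, 0.0]
width: 0.0
grip_force: 0.0
```

```bash
python3 - <<'E'
from h import *
im=save("wrist","w13"); where(); i=bot.camera_info("wrist")
marks("start_button_top","wrist",.072,3,i);marks("guard_hinge","wrist",.056,3,i);marks("guard_grip","wrist",.05,3,i)
print(proj("wrist",[.417,.356,.072],i))
a=cv2.resize(im[40:320,150:450,::-1],(600,560)); cv2.imwrite("pics/c13.png",a)
E
```

```text
t 31.1 tcp [0.3717 0.3467 0.1741] close ang -87.9 zax [ 0.002  0.001 -1.   ] F [-0.6  0.1 -0.4] w 0.0 g 0.0
start_button_top wrist 0.91 [303. 138.] [0.4176 0.3613 0.072 ]
start_button_top wrist 0.31 [312.  21.] [0.5115 0.3577 0.072 ]
guard_hinge wrist 0.82 [306. 100.] [0.4477 0.3604 0.056 ]
guard_grip wrist 0.72 [309.  18.] [0.5194 0.3608 0.05  ]
[309.71118822 138.50071573]
```

View pics/c13.png

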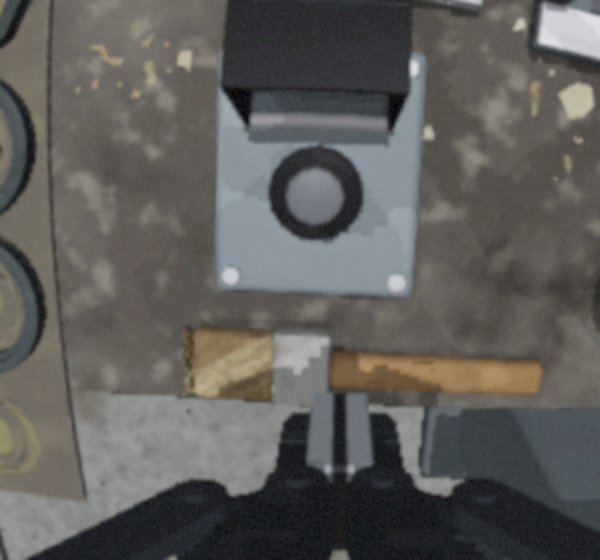

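Request:
servo_tool:
  series:
    - [0.1, 0.03, -0.2, 0, 0, 0, 1]
    - [0.307, 0.076, -0.4, 0, 0, 0, 1]
    - [0.307, 0.076, -0.62, 0, 0, 0, 1]
    - [0.307, 0.076, -0.66, 0, 0, 0, 1]
    - [0.307, 0.076, -0.69, 0, 0, 0, 1]
    - [0.307, 0.076, -0.715, 0, 0, 0, 1]
    - [0.307, 0.076, -0.725, 0, 0, 0, 1]
    - [0.307, 0.076, -0.725, 0, 0, 0, 1]

```text
time: 32.05
tool_pos: [0.418, 0.3577, 0.0664]
tcp_rot: [-3.14, -0.057, -0.003]
wrist_force: [-0.9, -2.7, 5.7]
width: -0.001
grip_force: 2.3
```

Request:
servo_tool:
  series:
    - [0, 0, -0.01, 0, 0, 0, 1]
    - [0, 0, -0.02, 0, 0, 0, 1]
    - [0, 0, -0.025, 0, 0, 0, 1]
    - [0, 0, -0.025, 0, 0, 0, 1]
    - [0, 0, -0.025, 0, 0, 0, 1]

```text
time: 32.55
tool_pos: [0.4182, 0.358, 0.0657]
tcp_rot: [-3.14, -0.057, -0.003]
wrist_force: [-7.6, -8.6, 24.0]
width: 0.001
grip_force: 12.0
```

Button is on its stop (24 N). I'll lift off, move clear and check the whole scene.

Request:
servo_tool:
  series:
    - [0, 0, 0.1, 0, 0, 0, 1]
    - [0, 0, 0.3, 0, 0, 0, 1]
    - [0, 0, 0.6, 0, 0, 0, 1]
    - [-0.1, -0.2, 0.8, 0, 0, 0, 1]
    - [-0.2, -0.5, 0.8, 0, 0, 0, 1]
    - [-0.2, -0.5, 0.8, 0, 0, 0, 1]
    - [-0.2, -0.5, 0.8, 0, 0, 0, 1]

```text
time: 33.25
tool_pos: [0.3875, 0.2824, 0.182]
tcp_rot: [-3.139, -0.054, -0.003]
wrist_force: [1.0, -0.1, 0.1]
width: -0.001
grip_force: 0.0
```

```bash
python3 - <<'E'
from h import *
sc=save("scene","s14"); tp=save("top","t14"); w=save("wrist","w14"); i=bot.camera_info("wrist"); where()
for c in("top","scene"):
    for n,z in(("plunger_knob",.063),("block_mid",.02),("seal_1_mid",.0345),("post_1",.041),("tray_in",.003)): marks(n,c,z,3,lo=.3)
marks("guard_grip","wrist",.06,2,i); marks("guard_hinge","wrist",.056,2,i)
big=np.zeros((600,800,3),np.uint8)
big[:300]=cv2.resize(tp[120:270,120:520,::-1],(800,300))
big[300:,:400]=cv2.resize(sc[165:265,230:363,::-1],(400,300)); big[300:,400:]=cv2.resize(w[:,:,::-1],(400,300))
cv2.imwrite("pics/c14.png",big)
E
```

```text
t 33.4 tcp [0.388  0.2834 0.1814] close ang -87.9 zax [ 0.001  0.001 -1.   ] F [-0.2  0.5 -0.1] w -0.001 g 0.0
plunger_knob top 0.5 [196. 230.] [0.4123 0.3354 0.063 ]
plunger_knob top 0.45 [296. 207.] [0.4878 0.0457 0.063 ]
block_mid top 0.82 [203. 179.] [0.5756 0.3396 0.02  ]
block_mid top 0.61 [266. 191.] [0.5432 0.1443 0.02  ]
seal_1_mid top 0.71 [288. 191.] [0.5419 0.0738 0.0345]
post_1 top 0.97 [265. 188.] [0.5469 0.142  0.041 ]
post_1 top 0.75 [288. 190.] [0.5415 0.0738 0.041 ]
post_1 top 0.58 [249. 186.] [0.5534 0.1919 0.041 ]
tray_in top 0.86 [201. 178.] [0.5829 0.3523 0.003 ]
plunger_knob scene 0.65 [308. 217.] [0.4761 0.0331 0.063 ]
block_mid scene 0.69 [253. 190.] [0.5898 0.3586 0.02  ]
post_1 scene 0.82 [307. 213.] [0.5274 0.0743 0.041 ]
post_1 scene 0.63 [283. 204.] [0.5316 0.1726 0.041 ]
post_1 scene 0.6 [297. 209.] [0.5293 0.1163 0.041 ]
tray_in scene 0.73 [252. 197.] [0.57   0.3477 0.003 ]
guard_grip wrist 0.65 [229.  44.] [0.5132 0.3655 0.06  ]
guard_grip wrist 0.63 [236. 120.] [0.4458 0.3577 0.06  ]
guard_hinge wrist 0.78 [237. 118.] [0.4473 0.3575 0.056 ]
guard_hinge wrist 0.46 [418.  12.] [0.5503 0.2028 0.056 ]
```

View pics/c14.png

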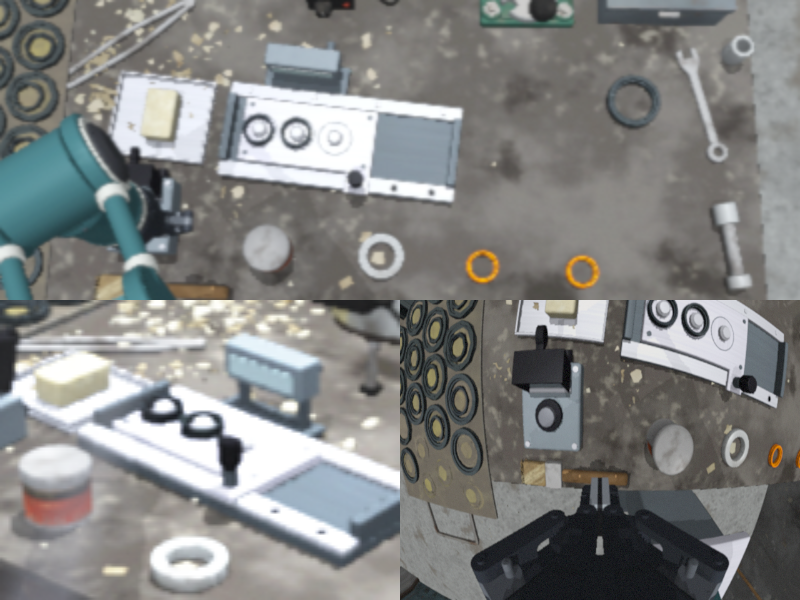

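The check picture shows the block in the tray, both seals flat on posts 2 and 3, and the knob over the far hole with the load and middle holes free. The guard is up and the big seal, tin and ring gauge are where they started.

```bash
python3 -c "
from workcell import bot
print(bot.finish_job())"
```

```text
the job is handed in; nothing more can be done
None
```

The job is handed in, with no verdict shown: the wax block is in the tray, both small seals are on posts, the carriage is locked at the far hole, the guard was then raised and left up, and the start button was pressed fully down.

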